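Square a vent cover into the riveting jig

ROBOT

A 6-joint arm with a two-finger parallel gripper is mounted at the origin on the work surface. World frame = base frame: x ahead of the robot, y to its left, z up, the work surface at z = 0. Lengths are in m, angles in degrees, forces in N, time in s.
With the tool pointing down it reaches from about 0.375 to 0.9 m from the base axis. Payload 3.1 kg.
Tool frame: the origin (TCP) lies midway between the tips of the shut fingers; the grasp point (between the pads) lies bot.pinch_z behind it (bot.pinch_z is the distance from the TCP to the grasp point, in m); z points along the fingers, y is the direction in which the jaws open and shut (so a half turn about z gives the same grasp; the last joint's range is limited). The gripper opens to 87 mm and grips with 3 to 60 N. Pads are 19 mm wide; open, the fingers measure 117 mm over their backs; the gripper's body (75 mm by 190 mm) begins 51 mm behind the grasp point.
Start: joints at [-74.112, 30.224, 82.088, -0, 67.689, -10.227], TCP at [0.275, -0.561, 0.223] pointing down, gripper open.
Joint ranges: [-176.69, 176.69], [-43.24, 126.21], [12.49, 139.97], [-82, 262], [0, 151.66], [-163.58, 163.58]. Speed limits (degrees/s): [159.86, 159.86, 180, 180, 180, 180].

INTERFACE

Orientations are given as a 3x3 rotation matrix whose columns are the frame's x, y, z axes.
In Python, from rig import bot gives the robot as it stands.
- The arm moves only by the tool apply_moves, never from a script. Its argument "motion" is text: rows parted by semicolons, each of 7 numbers parted by spaces: the shift along the tool's x, y, z in m, then the turn, a rotation vector about the tool's x, y, z in degrees, then the finger opening in m, from 0 to 0.087. A call has exactly 8 rows; each row is the pose to reach, as a shift and turn from the pose commanded when the call began, along the tool's axes at that moment; what a row does not reach only later rows make up. A row lasts 1/8 s, in which the tool goes at most 62.5 mm and 10.7 degrees, less where a joint would pass 70% of its speed; a pose out of reach is approached as far as the arm can. A call with a gripper value outside its range is refused whole. The fingers move at their own pace and stop on an object; the grip force is fixed at half the most. Time passes only in rows, so rows that repeat a pose let the fingers close, or fill a call up. It gives the time, the measured TCP pose, the force and the opening at its end, in the units of the state.
- bot.read_state(): the state, without advancing time (a new reading comes with each control period).
- bot.capture(name): name is "scene" or "top" or "wrist"; returns the picture (400x640x3 uint8, red, green, blue); there is no depth.
- bot.get_calibration(name): a dict with "fx", "fy", "cx", "cy" (pixels), "D" ([k1, k2, p1, p2, k3] as OpenCV has them; the pictures are not rectified), "rvec" (rotation vector, rad) and "tvec" (3), from world to camera coordinates, as OpenCV has them. Camera axes: x right, y down, z forward; pixel columns grow to the right and rows downward; lengths in m; the calibration is good to about 2 mm. A picture is of the moment at which its call begins: read the wrist's pose just before it. get_calibration takes no time and is no camera call; for the wrist camera it gives the pose at the moment of the call.
- bot.hand_in(): hands the job in, once; it reports no verdict.
Trained networks look in the newest picture that a camera, given by its name, has taken for a name from the list of things; names that differ only in an ending like _2 or _b are one class to them, and where a whole thing is asked for, a point or a joint stands for the part that bears it (a point fixed in the world has none). Each returns a list of dicts, best first, with "p" (0 to 1); they miss things now and then, are a little off and sometimes report something else, mostly with a low value. They report only what shows in the picture. A call takes as long as a camera call. They do not tell look-alikes from the thing itself.
- bot.find_in(name, camera): "point" ([x, y, z] in m, in world coordinates, good to about 4 mm: the middle of the surface that is visible of it).
The state is a dict: "time_s": time; "joint_positions": joint angles; "qvel": joint speeds; "tau": joint torques, N m; "position": TCP position; "tcp_rot": TCP orientation; "force": force on the tool from outside, world axes, zero at the start; "moment": the same for the moment, N m; "opening": opening from 0.0 (shut) to 1.0 (fully open).
Only numpy, scipy, OpenCV 4.12 (cv2) and the standard library are available. Lean on these libraries where they do the work, as an engineer would, in place of code of your own. Each camera call takes 0.05 s, during which the arm holds its last target.

TASK

Push the slotted sheet-steel cover plate along the surface into the corner of the jig, so that its long edge lies flush against the long aluminium fence and its end is up against the steel stop bar, whichever side that stands on. Only push it, never lift or tip it; leave everything else where it is, and draw back when it is home.

Things in the scene. Friction and masses are not known exactly. Their poses are not given: they have to be found in the camera images.
- cover: Loose box-shaped cover of bare sheet steel with four dark vent slots in its top, about 0.35 kg: 95 (own x) by 125 (own y) by 25 mm high. Too wide to be gripped. Origin: centre of its underside; z up. Starts some 15 to 70 mm short of the fence on the robot's side, turned up to 0.3 rad from it.
- fence: Fixed straight fence of aluminium angle, 20 mm thick (own x), 440 mm long (own y), 30 mm high. Origin: centre of the underside of its upright. Its working face looks towards the robot, at own x = -10 mm. Behind it a 4 mm thick foot reaches own x = +46 mm.
- stop: Fixed plain rectangular steel bar on the robot's side of the fence near its left or right end: 100 (own x) by 25 (own y) by 30 mm high, square to the fence (same axes as the fence). Origin: centre of its underside. The cover's end (a 95 mm side) goes against its long face that looks to the middle of the fence.
- gauge: Loose black plastic marking gauge standing near the other end of the fence, 100 by 50 mm, 52 mm high, 50 mm side across the fence's y. Origin: centre of its underside. Not to be moved.
- bottle: Capped green glass bottle, 60 mm across, 160 mm high. Origin: centre of its underside. Not to be moved.
- rivet_tool: Chrome rivet tool lying on its side, 225 mm along own x, 76 mm wide, 24 mm high. Origin: about its middle, on the surface. Not to be moved.
- rivet_box: Small clear open box of gray rivets behind the fence, 60 by 90 by 22 mm. Origin: centre of its underside. Not to be moved.
- screwdriver: Black-handled screwdriver lying on the surface, 180 mm along own x. Not to be moved.
Mind the look-alikes: they are no part of the job. There is more than one size of the stop; the one meant has the size given above.

How it is judged:
By the outcome, as a careful person would: the job done as asked, in the order asked, and still so for the second after the job is handed in, with the robot touching nothing.
It also fails if it takes over 64 s, if anything falls off the work surface, if the arm or the gripper's body presses on something with over 40 N, if the wrist force passes 120 N, or if a joint passes its speed limit or range.

## Working session

There is one attempt and no reset: what is moved stays moved. The work goes in short steps, Python scripts to look and compute and a tool call to move; the robot and the scene stay as the last step left them, time stands still between calls to the robot, and variables do not carry over. Pictures are saved under pics/ and viewed, and the job is handed in when it is done.

Besides the shell and the picture viewer there is one more tool, called after "Call:" by a JSON object that holds its "name" and its "arguments". apply_moves: Moves the arm, as the interface text tells. Its arguments: {"type":"object","properties":{"motion":{"type":"string"}},"required":["motion"]}

```bash
ls; mkdir -p pics; python3 - <<'E'
from rig import bot
import cv2,numpy as np
for c in ["scene","top"]:
    im=bot.capture(c); cv2.imwrite(f"pics/{c}0.png",im[:,:,::-1])
    for n in ["cover","fence","stop","gauge","bottle","rivet_tool","rivet_box","screwdriver"]:
        print(c,n,[(np.round(d["point"],3).tolist(),round(d["p"],2)) for d in bot.find_in(n,c)][:4])
s=bot.read_state(); print(s["time_s"],s["position"],s["tcp_rot"],s["force"],s["opening"],bot.pinch_z)
E
```

```text
pics
scene cover [([0.61, -0.064, 0.022], 0.71)]
scene fence [([0.714, -0.031, 0.01], 0.63), ([0.796, -0.025, 0.02], 0.43)]
scene stop [([0.447, 0.069, 0.031], 0.8), ([0.536, 0.254, 0.038], 0.75), ([0.602, 0.122, 0.031], 0.73)]
scene gauge [([0.684, -0.252, 0.03], 0.85), ([0.715, -0.031, 0.008], 0.34)]
scene bottle [([0.674, 0.4, 0.087], 0.88), ([0.687, -0.252, 0.028], 0.42)]
scene rivet_tool [([0.559, -0.427, 0.018], 0.69)]
scene rivet_box [([0.796, -0.028, 0.019], 0.64), ([0.685, -0.254, 0.028], 0.58)]
scene screwdriver [([0.284, 0.316, 0.017], 0.55)]
top cover [([0.592, -0.067, 0.029], 0.88)]
top fence [([0.716, -0.057, 0.004], 0.85)]
top stop [([0.602, 0.122, 0.03], 0.66), ([0.432, 0.058, 0.038], 0.65), ([0.506, 0.244, 0.034], 0.57)]
top gauge [([0.674, -0.262, 0.023], 0.77), ([0.644, 0.383, 0.105], 0.53)]
top bottle [([0.643, 0.384, 0.107], 0.74)]
top rivet_tool [([0.546, -0.434, 0.017], 0.66)]
top rivet_box [([0.799, -0.032, 0.015], 0.97), ([0.546, -0.436, 0.017], 0.22)]
top screwdriver [([0.274, 0.312, 0.023], 0.66)]
0.9 [ 0.27514617 -0.56118554  0.22258591] [[ 8.97888046e-01  4.40223870e-01  1.56900163e-05]
 [ 4.40223870e-01 -8.97888042e-01 -9.40004505e-05]
 [-2.72933641e-05  9.13090006e-05 -9.99999995e-01]] [0.64647392 0.39655532 0.06773753] 0.999921582284325 0.0187
```

View pics/scene0.png

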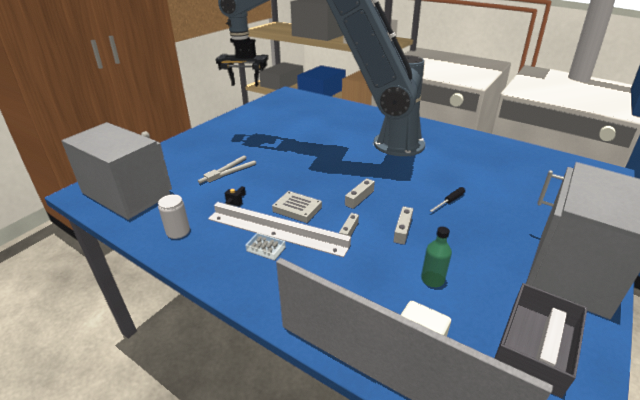

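View pics/top0.png

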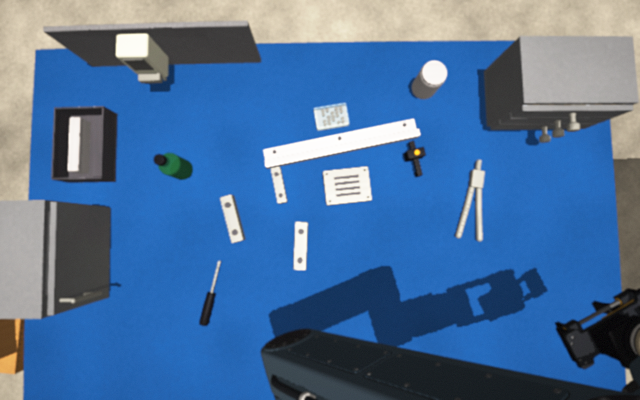

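The top view shows the cover at (347,186), the fence from (265,158) to (420,128), and the gauge at (414,157). There are three bars that could be the stop: (279,185), which stands at the fence's left end, (300,246) and (232,218). I'll check these in a close crop.

```bash
python3 - <<'E'
import cv2
im=cv2.imread("pics/top0.png")[105:280,215:435]
cv2.imwrite("pics/top0c.png",cv2.resize(im,None,fx=3.4,fy=3.4,interpolation=cv2.INTER_CUBIC))
im=cv2.imread("pics/scene0.png")[165:265,200:420]
cv2.imwrite("pics/scene0c.png",cv2.resize(im,None,fx=3.6,fy=3.6,interpolation=cv2.INTER_CUBIC))
from rig import bot
for c in ["top","scene"]: print({k:v for k,v in bot.get_calibration(c).items()})
E
```

```text
{'fx': 369.5851886329641, 'fy': 369.5851886329641, 'cx': 320.9140263942734, 'cy': 203.4600487257241, 'D': array([-0.02788412,  0.        ,  0.        ,  0.        ,  0.        ]), 'rvec': array([ 2.17079891, -2.20189299,  0.07091883]), 'tvec': array([0.00937872, 0.54535627, 1.01018275])}
{'fx': 399.97774101710496, 'fy': 399.97774101710496, 'cx': 319.63209576918433, 'cy': 205.33592915156305, 'D': array([-0.08003469,  0.        ,  0.        ,  0.        ,  0.        ]), 'rvec': array([ 1.15974121,  2.17200394, -1.13641838]), 'tvec': array([ 0.3216242 , -0.25170894,  1.62452194])}
```

View pics/top0c.png

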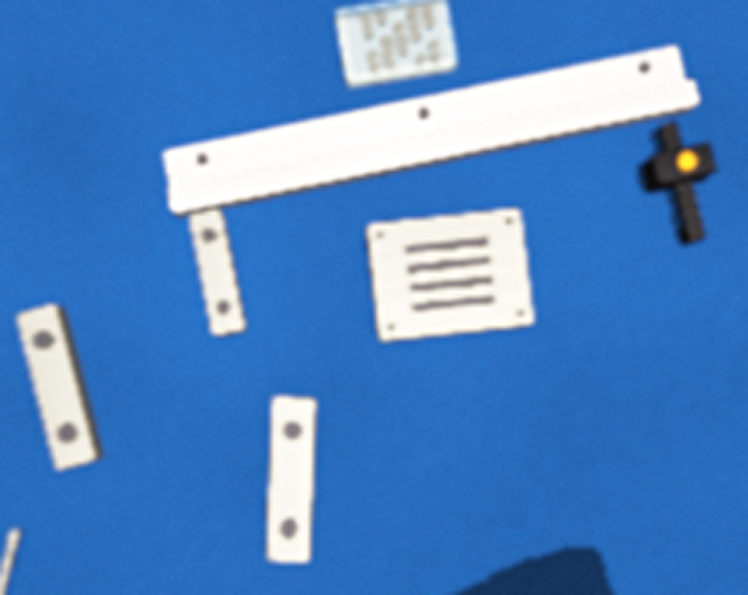

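View pics/scene0c.png

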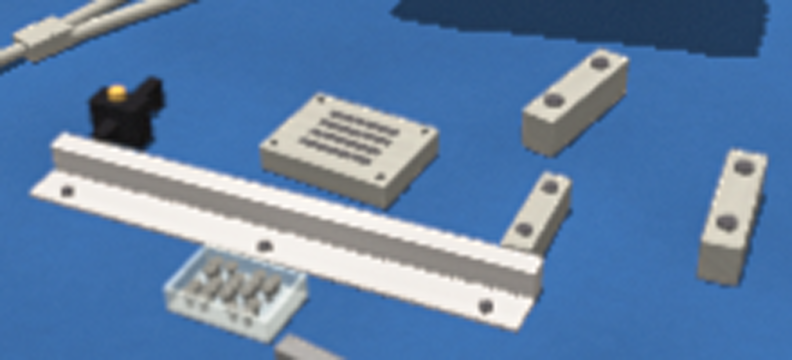

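The stop is the smaller bar at top (279,185), which touches the fence. The bars at (300,246) and (232,218) are larger and stand free. Next I'll work out poses from the corners.

```bash
cat > h.py <<'E'
import cv2,numpy as np
from rig import bot
def ray(cal,px,z):
    K=np.array([[cal["fx"],0,cal["cx"]],[0,cal["fy"],cal["cy"]],[0,0,1]])
    u=cv2.undistortPoints(np.array(px,float).reshape(-1,1,2),K,np.array(cal["D"])).reshape(-1,2)
    R=cv2.Rodrigues(np.array(cal["rvec"]))[0];t=np.array(cal["tvec"])
    d=np.c_[u,np.ones(len(u))]@R; c=-R.T@t
    return c+d*((z-c[2])/d[:,2])[:,None]
def proj(cal,P):
    K=np.array([[cal["fx"],0,cal["cx"]],[0,cal["fy"],cal["cy"]],[0,0,1]])
    return cv2.projectPoints(np.array(P,float).reshape(-1,1,3),np.array(cal["rvec"]),np.array(cal["tvec"]),K,np.array(cal["D"]))[0].reshape(-1,2)
E
python3 - <<'E'
from h import *
np.set_printoptions(precision=4,suppress=True)
t=bot.get_calibration("top");s=bot.get_calibration("scene")
T=lambda p:np.array(p,float)/3.4+[215,105]
S=lambda p:np.array(p,float)/3.6+[200,165]
def show(n,P):
    print(n);print(P[:,:2]);print("mean",P.mean(0)[:2],"sides",np.linalg.norm(np.diff(P[:,:2],axis=0),axis=1), "ang",np.degrees(np.arctan2(*(P[1]-P[0])[1::-1])))
show("coverT",ray(t,T([(368,225),(520,210),(534,323),(382,341)]),.025))
show("coverS",ray(s,S([(320,94),(438,131),(389,186),(262,146)]),.025))
show("fenceT",ray(t,T([(178,213),(700,103)]),.03))
show("fenceS(back?top edge front)",ray(s,S([(62,133),(540,258)]),.03))
show("stopT",ray(t,T([(190,212),(222,207),(244,328),(213,334)]),.03))
show("stopS",ray(s,S([(545,173),(571,178),(530,250),(500,245)]),.03))
for nm,b in(("A",[(270,397),(316,398),(310,562),(267,562)]),):
    show(nm,ray(t,T(b),.03))
show("gaugeT",ray(t,T([(668,125),(640,180),(715,150),(690,243)]),.03))
E
```

```text
coverT
[[ 0.6349 -0.0061]
 [ 0.6455 -0.1307]
 [ 0.5526 -0.14  ]
 [ 0.5396 -0.0161]]
mean [ 0.5931 -0.0732] sides [0.1251 0.0934 0.1246] ang -85.12978237988872
coverS
[[ 0.558  -0.1309]
 [ 0.5486 -0.0096]
 [ 0.6368  0.0012]
 [ 0.6499 -0.1225]]
mean [ 0.5983 -0.0654] sides [0.1217 0.0889 0.1244] ang 94.45654498533722
fenceT
[[ 0.6463  0.1487]
 [ 0.7314 -0.2802]]
mean [ 0.6888 -0.0657] sides [0.4372] ang -78.77493755583548
fenceS(back?top edge front)
[[ 0.7356 -0.2752]
 [ 0.6538  0.1543]]
mean [ 0.6947 -0.0605] sides [0.4372] ang 100.7865199761136
stopT
[[0.6469 0.1389]
 [0.6507 0.1127]
 [0.5515 0.0955]
 [0.547  0.1207]]
mean [0.599 0.117] sides [0.0264 0.1007 0.0256] ang -81.90611804995449
stopS
[[0.5569 0.102 ]
 [0.5512 0.1233]
 [0.6497 0.143 ]
 [0.6572 0.1206]]
mean [0.6038 0.1222] sides [0.022  0.1004 0.0236] ang 105.00543632532474
A
[[0.4954 0.075 ]
 [0.494  0.0379]
 [0.363  0.0443]
 [0.3635 0.0787]]
mean [0.429 0.059] sides [0.0371 0.1312 0.0344] ang -92.04766417621455
gaugeT
[[ 0.7134 -0.2532]
 [ 0.6681 -0.2288]
 [ 0.6921 -0.2911]
 [ 0.6157 -0.268 ]]
mean [ 0.6723 -0.2603] sides [0.0515 0.0668 0.0798] ang 151.6769212176431
```

```bash
cat >> h.py <<'E'
from scipy.spatial.transform import Rotation as Ro
TH=np.radians(11.1)
def tow(xf,yf):
    c,s=np.cos(TH),np.sin(TH); return np.array([c*xf-s*yf,s*xf+c*yf])
def tof(p):
    c,s=np.cos(TH),np.sin(TH); return np.array([c*p[0]+s*p[1],-s*p[0]+c*p[1]])
def plan(xf,yf,z,yawdeg):
    """yaw of tool x in world"""
    st=bot.read_state(); R=np.array(st["tcp_rot"]);p=np.array(st["position"])
    a=np.radians(yawdeg); X=np.array([np.cos(a),np.sin(a),0]);Z=np.array([0,0,-1.]);G=np.c_[X,np.cross(Z,X),Z]
    w=np.r_[tow(xf,yf),z]
    print("t",round(st["time_s"],2),"pos",np.round(p,4),"f-frame",np.round(tof(p),4),"F",np.round(st["force"],1),"yaw",round(np.degrees(np.arctan2(R[1,0],R[0,0])),2))
    print("target w",np.round(w,4),"shift",np.round(R.T@(w-p),4),"turn",np.round(Ro.from_matrix(R.T@G).as_rotvec(degrees=True),2))
E
python3 -c "
from h import *
plan(.47,-.183,.15,11.1)"
```

```text
t 0.9 pos [ 0.2751 -0.5612  0.2226] f-frame [ 0.162  -0.6037] F [0.6 0.4 0.1] yaw 26.12
target w [ 0.4964 -0.0891  0.15  ] shift [ 0.4065 -0.3265  0.0725] turn [1.000e-02 0.000e+00 1.502e+01]
```

Call:
{"name": "apply_moves", "arguments": {"motion": "0.045 -0.036 0.008 0 0 1.7 0.087; 0.09 -0.073 0.016 0 0 3.4 0.087; 0.135 -0.109 0.024 0 0 5 0.087; 0.18 -0.145 0.032 0 0 6.7 0.087; 0.226 -0.181 0.04 0 0 8.4 0.087; 0.271 -0.218 0.048 0 0 10 0.087; 0.316 -0.254 0.056 0 0 11.7 0.087; 0.361 -0.29 0.064 0 0 13.4 0.087"}}

```text
time_s: 1.9
position: [0.4726, -0.1404, 0.1586]
tcp_rot: [[0.976, 0.219, 0.001], [0.219, -0.976, -0.001], [0.001, 0.001, -1.0]]
force: [0.4, -0.2, -0.0]
opening: 1.003
```

```bash
python3 - <<'E'
from h import *
plan(.47,-.183,.15,11.1)
im=bot.capture("wrist"); cv2.imwrite("pics/w1.png",im[:,:,::-1])
E
```

```text
t 1.9 pos [ 0.4726 -0.1404  0.1586] f-frame [ 0.4367 -0.2288] F [ 0.4 -0.2 -0. ] yaw 12.64
target w [ 0.4964 -0.0891  0.15  ] shift [ 0.0345 -0.0449  0.0086] turn [ 0.05 -0.06  1.54]
```

View pics/w1.png

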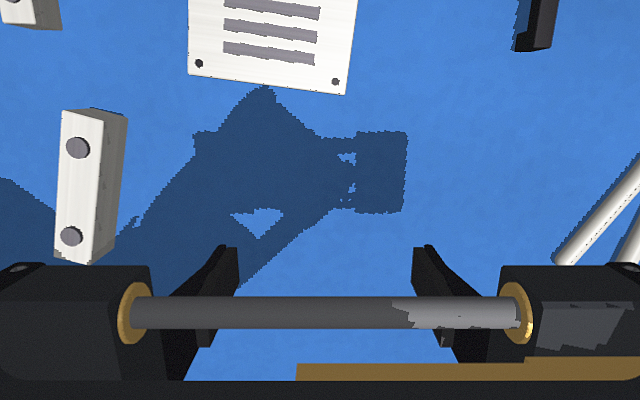

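The wrist view shows the cover's near edge from (189,75) to (346,94). The larger look-alike bar is at (90,185).

```bash
python3 - <<'E'
from h import *
P=ray(bot.get_calibration("wrist"),[(189,75),(346,94)],.025);print(P.round(4),[tof(p).round(4) for p in P], np.linalg.norm(P[1]-P[0]))
E
```

```text
[[ 0.5431 -0.0095  0.025 ]
 [ 0.5566 -0.1317  0.025 ]] [array([ 0.5311, -0.1138]), array([ 0.5208, -0.2364])] 0.1229823055332142
```

Call:
{"name": "apply_moves", "arguments": {"motion": "0.017 -0.022 0.02 0 0 0.8 0.087; 0.034 -0.045 0.04 0 0 1.5 0.087; 0.034 -0.045 0.06 0 0 1.5 0.087; 0.034 -0.045 0.08 0 0 1.5 0.087; 0.034 -0.045 0.1 0 0 1.5 0.087; 0.034 -0.045 0.12 0 0 1.5 0.087; 0.034 -0.045 0.14 0 0 1.5 0.087; 0.034 -0.045 0.149 0 0 1.5 0.087"}}

```text
time_s: 2.95
position: [0.4947, -0.0906, 0.0087]
tcp_rot: [[0.981, 0.194, -0.001], [0.194, -0.981, 0.0], [-0.001, -0.001, -1.0]]
force: [-0.1, 0.3, -0.1]
opening: 0.999
```

```bash
python3 - <<'E'
from h import *
plan(.54,-.183,.010,11.1)
im=bot.capture("wrist"); cv2.imwrite("pics/w2.png",im[:,:,::-1])
E
```

```text
t 2.95 pos [ 0.4947 -0.0906  0.0087] f-frame [ 0.468  -0.1842] F [-0.1  0.3 -0.1] yaw 11.21
target w [ 0.5651 -0.0756  0.01  ] shift [ 0.072  -0.001  -0.0014] turn [-0.04  0.05  0.11]
```

View pics/w2.png

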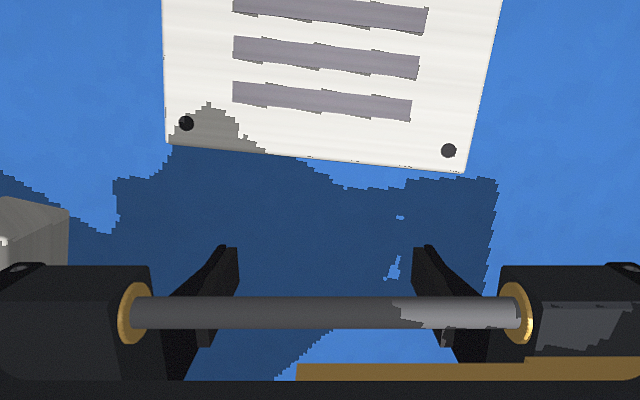

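Call:
{"name": "apply_moves", "arguments": {"motion": "0.01 -0.008 0 0 0 0 0.087; 0.018 -0.008 0 0 0 0 0.087; 0.026 -0.008 0 0 0 0 0.087; 0.033 -0.008 0 0 0 0 0.087; 0.04 -0.008 0 0 0 0 0.087; 0.047 -0.008 0 0 0 0 0.087; 0.054 -0.008 0 0 0 0 0.087; 0.06 -0.008 0 0 0 0 0.087"}}

```text
time_s: 4.0
position: [0.5514, -0.0707, 0.0094]
tcp_rot: [[0.981, 0.195, -0.003], [0.195, -0.981, 0.001], [-0.002, -0.001, -1.0]]
force: [-5.1, -1.3, 3.4]
opening: 0.999
```

```bash
python3 - <<'E'
from h import *
plan(.558,-.176,.009,11.1)
im=bot.capture("wrist"); cv2.imwrite("pics/w3.png",im[:,:,::-1])
E
```

```text
t 4.0 pos [ 0.5514 -0.0707  0.0094] f-frame [ 0.5275 -0.1755] F [-5.1 -1.3  3.4] yaw 11.23
target w [ 0.5814 -0.0653  0.009 ] shift [0.0305 0.0005 0.0004] turn [-0.06  0.14  0.13]
```

View pics/w3.png

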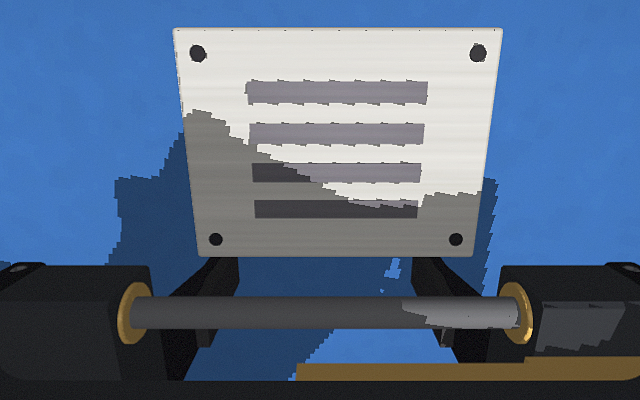

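Both fingers are flush on the near edge, at row 256, and the cover has turned square to the tool. I'll keep pushing.

```bash
python3 - <<'E'
from h import *
P=ray(bot.get_calibration("wrist"),[(200,256),(470,256),(502,29),(174,29)],.025);print([tof(p).round(4) for p in P])
E
```

```text
[array([ 0.541 , -0.1204]), array([ 0.5415, -0.2413]), array([ 0.6339, -0.2417]), array([ 0.6335, -0.12  ])]
```

Call:
{"name": "apply_moves", "arguments": {"motion": "0.004 0 0 0 0 0 0.087; 0.008 0 0 0 0 0 0.087; 0.012 0 0 0 0 0 0.087; 0.016 0 0 0 0 0 0.087; 0.02 0 0 0 0 0 0.087; 0.023 0 0 0 0 0 0.087; 0.025 0 0 0 0 0 0.087; 0.026 0 0 0 0 0 0.087"}}

```text
time_s: 5.05
position: [0.5779, -0.0659, 0.0095]
tcp_rot: [[0.981, 0.195, 0.0], [0.195, -0.981, -0.0], [0.0, 0.0, -1.0]]
force: [-1.6, 0.3, -0.4]
opening: 0.997
```

```bash
python3 - <<'E'
from h import *
plan(.558,-.176,.009,11.1)
im=bot.capture("wrist"); cv2.imwrite("pics/w4.png",im[:,:,::-1])
im=bot.capture("top"); cv2.imwrite("pics/t4.png",cv2.resize(im[105:225,255:435,::-1],None,fx=4,fy=4,interpolation=cv2.INTER_CUBIC))
E
```

```text
t 5.05 pos [ 0.5779 -0.0659  0.0095] f-frame [ 0.5544 -0.1759] F [-1.6  0.3 -0.4] yaw 11.22
target w [ 0.5814 -0.0653  0.009 ] shift [0.0036 0.0001 0.0005] turn [ 0.   -0.01  0.12]
```

View pics/w4.png

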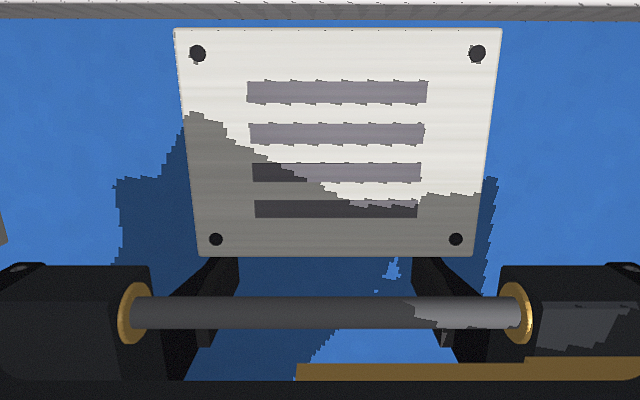

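View pics/t4.png

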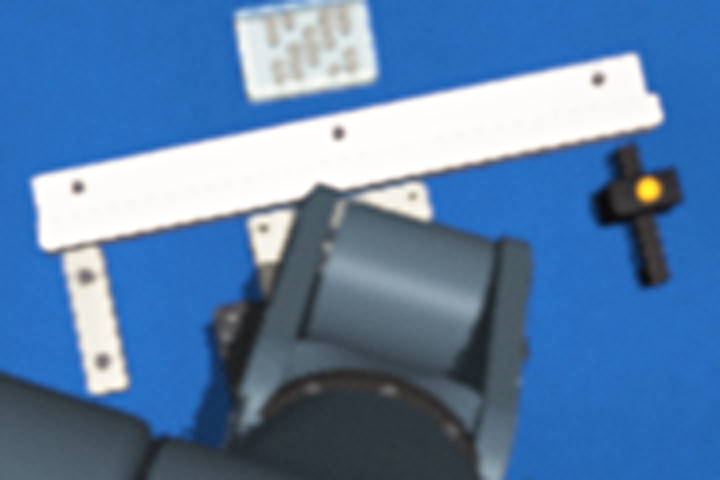

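```bash
python3 - <<'E'
from h import *
cal=bot.get_calibration("wrist")
im=cv2.imread("pics/w4.png")
cv2.imwrite("pics/w4c.png",np.vstack([cv2.resize(im[:40,:160],None,fx=5,fy=6,interpolation=cv2.INTER_NEAREST),cv2.resize(im[:40,480:],None,fx=5,fy=6,interpolation=cv2.INTER_NEAREST)]))
for c in (20,100,320,540,620): print(c,[tuple(im[r,c]) for r in range(0,30,1)][::1] if c==100 else [int(im[r,c].astype(int)[2]) for r in range(30)])
E
```

```text
20 [229, 214, 176, 117, 93, 107, 104, 103, 96, 95, 91, 102, 104, 102, 104, 95, 98, 102, 83, 67, 64, 65, 60, 63, 64, 65, 62, 65, 62, 63]
100 [(np.uint8(227), np.uint8(227), np.uint8(231)), (np.uint8(224), np.uint8(224), np.uint8(227)), (np.uint8(185), np.uint8(185), np.uint8(189)), (np.uint8(126), np.uint8(125), np.uint8(128)), (np.uint8(105), np.uint8(105), np.uint8(107)), (np.uint8(104), np.uint8(103), np.uint8(108)), (np.uint8(106), np.uint8(104), np.uint8(109)), (np.uint8(107), np.uint8(105), np.uint8(106)), (np.uint8(102), np.uint8(102), np.uint8(102)), (np.uint8(98), np.uint8(98), np.uint8(99)), (np.uint8(98), np.uint8(98), np.uint8(98)), (np.uint8(96), np.uint8(95), np.uint8(98)), (np.uint8(102), np.uint8(101), np.uint8(104)), (np.uint8(105), np.uint8(103), np.uint8(105)), (np.uint8(102), np.uint8(103), np.uint8(104)), (np.uint8(103), np.uint8(101), np.uint8(103)), (np.uint8(103), np.uint8(103), np.uint8(105)), (np.uint8(97), np.uint8(100), np.uint8(105)), (np.uint8(82), np.uint8(81), np.uint8(85)), (np.uint8(177), np.uint8(109), np.uint8(66)), (np.uint8(189), np.uint8(116), np
[... 154 characters left out ...]
.uint8(186), np.uint8(116), np.uint8(64)), (np.uint8(184), np.uint8(113), np.uint8(63)), (np.uint8(185), np.uint8(114), np.uint8(63)), (np.uint8(185), np.uint8(116), np.uint8(64)), (np.uint8(187), np.uint8(117), np.uint8(65)), (np.uint8(186), np.uint8(116), np.uint8(65))]
320 [251, 113, 169, 195, 125, 107, 114, 112, 113, 106, 104, 105, 108, 109, 107, 105, 108, 106, 108, 98, 58, 67, 65, 60, 61, 63, 50, 147, 198, 201]
540 [241, 237, 229, 223, 196, 143, 108, 96, 104, 106, 104, 102, 103, 108, 97, 95, 96, 100, 97, 102, 107, 71, 61, 65, 64, 64, 64, 60, 66, 61]
620 [239, 237, 230, 223, 214, 178, 119, 83, 95, 103, 102, 104, 100, 96, 93, 90, 101, 100, 100, 98, 101, 82, 62, 61, 64, 65, 66, 62, 66, 60]
```

View pics/w4c.png

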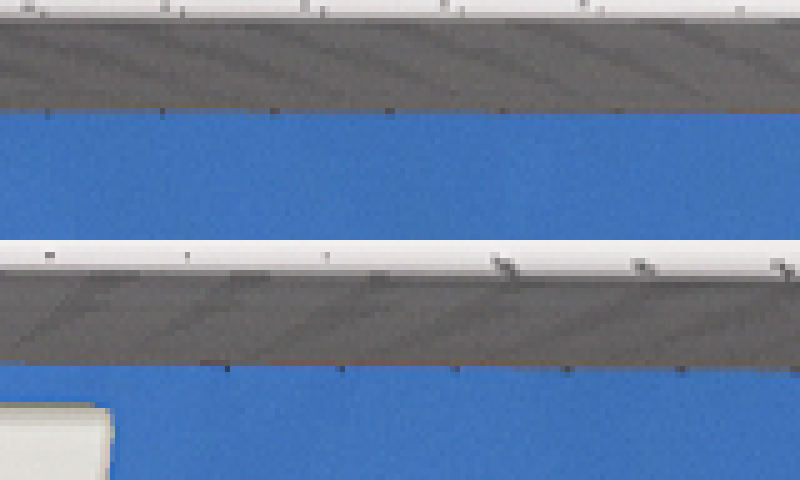

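```bash
python3 - <<'E'
from h import *
cal=bot.get_calibration("wrist")
for z,px in ((0,[(20,18.8),(100,18.8),(320,19.7),(540,21),(620,21.4)]),(.03,[(20,3),(100,3.2),(320,4),(540,5.2),(620,6)]),(.025,[(175,28),(501,28),(200,256),(470,256)])):
    P=ray(cal,px,z);print([tof(p).round(4).tolist() for p in P],np.degrees(np.arctan2(*(P[0]-P[1 if z==.025 else -1])[1::-1]))-90)
E
```

```text
[[0.667, -0.0443], [0.667, -0.079], [0.6669, -0.1741], [0.6668, -0.2693], [0.6668, -0.304]] 11.049053138807395
[[0.6667, -0.0687], [0.6667, -0.097], [0.6666, -0.1745], [0.6665, -0.2521], [0.6664, -0.2804]] 11.016296439841256
[[0.6595, -0.1206], [0.6599, -0.2416], [0.5667, -0.1206], [0.5671, -0.2416]] 11.282291643329913
```

Call:
{"name": "apply_moves", "arguments": {"motion": "-0.02 0 0 0 0 0 0.087; -0.025 0.01 -0.04 0 0 -9 0.08; -0.02 0.03 -0.08 0 0 -19 0.07; 0 0.05 -0.09 0 0 -29 0.06; 0.015 0.07 -0.09 0 0 -39 0.05; 0.03 0.09 -0.09 0 0 -49 0.046; 0.045 0.109 -0.09 0 0 -59 0.046; 0.054 0.109 -0.09 0 0 -69 0.046"}}

```text
time_s: 6.15
position: [0.6541, -0.1644, 0.1002]
tcp_rot: [[0.166, 0.986, 0.004], [0.986, -0.166, -0.002], [-0.001, 0.005, -1.0]]
force: [-0.5, 0.0, 1.0]
opening: 0.533
```

```bash
python3 - <<'E'
from h import *
plan(.608,-.287,.009,101.05)
print(np.round(bot.read_state()["joint_positions"],1))
E
```

```text
t 6.15 pos [ 0.6541 -0.1644  0.1002] f-frame [ 0.6103 -0.2872] F [-0.5  0.   1. ] yaw 80.45
target w [ 0.6519 -0.1646  0.009 ] shift [-0.0005 -0.0026  0.0912] turn [  0.25   0.1  -20.6 ]
[-23.6  42.   80.2   0.   57.5 -14. ]
```

Call:
{"name": "apply_moves", "arguments": {"motion": "0 0 0.01 0 0 -10 0.046; 0 -0.002 0.02 0 0 -20.6 0.046; 0 -0.002 0.02 0 0 -20.6 0.046; 0 -0.002 0.03 0 0 -20.6 0.046; 0 -0.002 0.04 0 0 -20.6 0.046; 0 -0.002 0.05 0 0 -20.6 0.046; 0 -0.002 0.06 0 0 -20.6 0.046; 0 -0.002 0.065 0 0 -20.6 0.046"}}

```text
time_s: 7.15
position: [0.6494, -0.1618, 0.0334]
tcp_rot: [[-0.187, 0.982, -0.001], [0.982, 0.187, 0.001], [0.001, -0.001, -1.0]]
force: [0.4, -0.2, 0.5]
opening: 0.529
```

```bash
python3 - <<'E'
from h import *
plan(.608,-.287,.009,101.05)
im=bot.capture("wrist"); cv2.imwrite("pics/w5.png",im[:,:,::-1])
E
```

```text
t 7.15 pos [ 0.6494 -0.1618  0.0334] f-frame [ 0.6061 -0.2838] F [ 0.4 -0.2  0.5] yaw 100.8
target w [ 0.6519 -0.1646  0.009 ] shift [-0.0032  0.0019  0.0244] turn [-0.06 -0.05 -0.25]
```

View pics/w5.png

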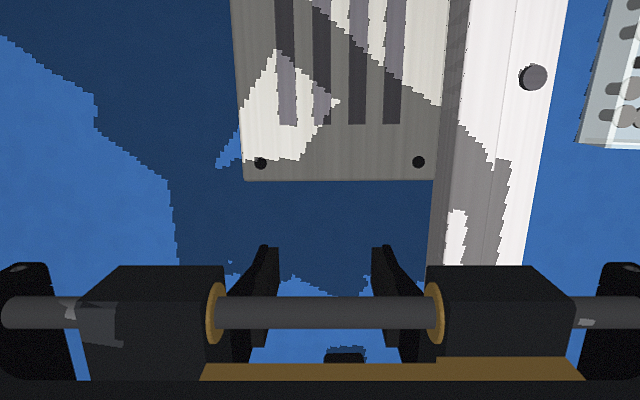

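Call:
{"name": "apply_moves", "arguments": {"motion": "-0.002 0.001 0.008 0 0 -0.2 0.046; -0.002 0.001 0.016 0 0 -0.2 0.046; -0.002 0.001 0.024 0 0 -0.2 0.046; 0.004 0.001 0.024 0 0 -0.2 0.046; 0.01 0.001 0.024 0 0 -0.2 0.046; 0.017 0.001 0.024 0 0 -0.2 0.046; 0.024 0.001 0.024 0 0 -0.2 0.046; 0.03 0.001 0.024 0 0 -0.2 0.046"}}

```text
time_s: 8.2
position: [0.6452, -0.1318, 0.0108]
tcp_rot: [[-0.192, 0.981, 0.0], [0.981, 0.192, -0.0], [-0.0, 0.0, -1.0]]
force: [0.4, -2.1, 0.1]
opening: 0.528
```

Call:
{"name": "apply_moves", "arguments": {"motion": "0.005 0 0 0 0 0 0.046; 0.010 0 0 0 0 0 0.046; 0.015 0 0 0 0 0 0.046; 0.02 0 0 0 0 0 0.046; 0.025 0 0 0 0 0 0.046; 0.03 0 0 0 0 0 0.046; 0.035 0 0 0 0 0 0.046; 0.04 0 0 0 0 0 0.046"}}

```text
time_s: 9.2
position: [0.6378, -0.0929, 0.0107]
tcp_rot: [[-0.191, 0.982, 0.001], [0.982, 0.191, -0.0], [-0.0, 0.0, -1.0]]
force: [0.9, -4.2, 2.9]
opening: 0.529
```

```bash
python3 - <<'E'
from h import *
plan(.608,-.150,.009,101.05)
im=bot.capture("wrist"); cv2.imwrite("pics/w6.png",im[:,:,::-1])
E
```

```text
t 9.2 pos [ 0.6378 -0.0929  0.0107] f-frame [ 0.608 -0.214] F [ 0.9 -4.2  2.9] yaw 101.01
target w [ 0.6255 -0.0301  0.009 ] shift [ 0.064  -0.      0.0017] turn [ 0.03  0.03 -0.04]
```

View pics/w6.png

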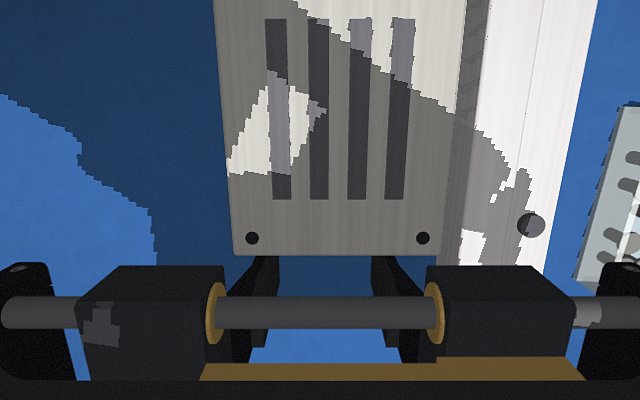

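The cover's end sits on both fingers at row 255 and its long edge runs parallel to the fence. I'll carry on towards the stop.

Call:
{"name": "apply_moves", "arguments": {"motion": "0.006 0 0 0 0 0 0.046; 0.013 0 0 0 0 0 0.046; 0.020 0 0 0 0 0 0.046; 0.027 0 0 0 0 0 0.046; 0.034 0 0 0 0 0 0.046; 0.041 0 0 0 0 0 0.046; 0.047 0 0 0 0 0 0.046; 0.052 0 0 0 0 0 0.046"}}

```text
time_s: 10.25
position: [0.6278, -0.0417, 0.0107]
tcp_rot: [[-0.191, 0.982, 0.0], [0.982, 0.191, -0.0], [-0.0, 0.0, -1.0]]
force: [2.0, -4.8, 4.9]
opening: 0.528
```

```bash
python3 - <<'E'
from h import *
plan(.608,-.148,.009,101.05)
im=bot.capture("wrist"); cv2.imwrite("pics/w7.png",im[:,:,::-1])
im=bot.capture("top"); cv2.imwrite("pics/t7.png",cv2.resize(im[105:225,255:435,::-1],None,fx=4,fy=4,interpolation=cv2.INTER_CUBIC))
E
```

```text
t 10.25 pos [ 0.6278 -0.0417  0.0107] f-frame [ 0.608  -0.1618] F [ 2.  -4.8  4.9] yaw 101.03
target w [ 0.6251 -0.0282  0.009 ] shift [ 0.0138 -0.      0.0017] turn [ 0.02  0.02 -0.02]
```

View pics/w7.png

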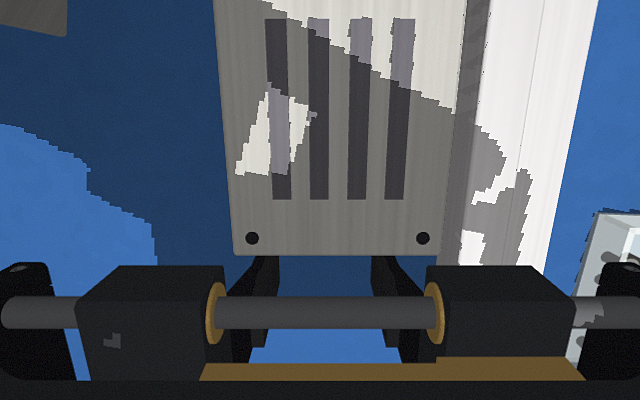

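View pics/t7.png

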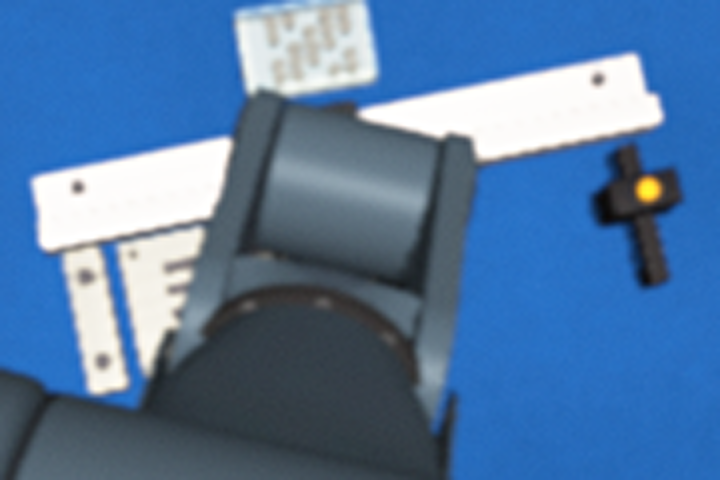

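Call:
{"name": "apply_moves", "arguments": {"motion": "0.002 0 0 0 0 0 0.046; 0.004 0 0 0 0 0 0.046; 0.006 0 0 0 0 0 0.046; 0.008 0 0 0 0 0 0.046; 0.009 0 0 0 0 0 0.046; 0.010 0 0 0 0 0 0.046; 0.011 0 0 0 0 0 0.046; 0.012 0 0 0 0 0 0.046"}}

```text
time_s: 11.35
position: [0.625, -0.03, 0.0103]
tcp_rot: [[-0.191, 0.982, -0.001], [0.982, 0.191, 0.0], [0.0, -0.001, -1.0]]
force: [1.6, -3.0, 0.8]
opening: 0.53
```

```bash
python3 - <<'E'
from h import *
plan(.608,-.148,.009,101.05)
im=bot.capture("top"); cv2.imwrite("pics/t8.png",cv2.resize(im[150:210,265:325,::-1],None,fx=10,fy=10,interpolation=cv2.INTER_CUBIC))
E
```

```text
t 11.35 pos [ 0.625  -0.03    0.0103] f-frame [ 0.6076 -0.1498] F [ 1.6 -3.   0.8] yaw 101.01
target w [ 0.6251 -0.0282  0.009 ] shift [0.0018 0.0004 0.0013] turn [-0.04 -0.02 -0.04]
```

View pics/t8.png

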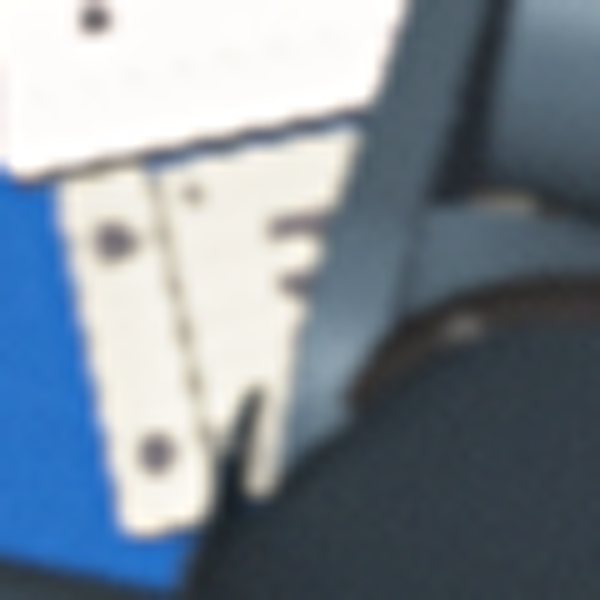

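The end is nearly on the stop, with only a dark line left from (155,175) to (210,430) in the crop. I'll creep in.

Call:
{"name": "apply_moves", "arguments": {"motion": "0.0005 0 0 0 0 0 0.046; 0.001 0 0 0 0 0 0.046; 0.0015 0 0 0 0 0 0.046; 0.002 0 0 0 0 0 0.046; 0.002 0 0 0 0 0 0.046; 0.002 0 0 0 0 0 0.046; 0.002 0 0 0 0 0 0.046; 0.002 0 0 0 0 0 0.046"}}

```text
time_s: 12.4
position: [0.6248, -0.0284, 0.0104]
tcp_rot: [[-0.191, 0.982, -0.001], [0.982, 0.191, -0.0], [0.0, -0.001, -1.0]]
force: [-0.2, -4.0, -2.0]
opening: 0.528
```

Call:
{"name": "apply_moves", "arguments": {"motion": "0.0005 0 0 0 0 0 0.046; 0.001 0 0 0 0 0 0.046; 0.0015 0 0 0 0 0 0.046; 0.002 0 0 0 0 0 0.046; 0.002 0 0 0 0 0 0.046; 0.002 0 0 0 0 0 0.046; 0.002 0 0 0 0 0 0.046; 0.002 0 0 0 0 0 0.046"}}

```text
time_s: 13.4
position: [0.6248, -0.0283, 0.0106]
tcp_rot: [[-0.192, 0.981, 0.0], [0.981, 0.192, -0.003], [-0.003, -0.0, -1.0]]
force: [-0.1, -8.4, -1.7]
opening: 0.532
```

The cover has stalled on the stop: 8 N with no further travel. I'll back off and turn the tool so it can seat the long edge, keeping clear of the look-alike bar behind.

Call:
{"name": "apply_moves", "arguments": {"motion": "-0.01 0 0 0 0 0 0.046; -0.025 0 0 0 0 0 0.046; -0.025 0 -0.04 0 0 9 0.046; -0.01 -0.01 -0.08 0 0 19 0.05; 0.015 -0.03 -0.09 0 0 29 0.06; 0.04 -0.05 -0.09 0 0 39 0.07; 0.06 -0.069 -0.09 0 0 49 0.07; 0.068 -0.069 -0.09 0 0 59 0.07"}}

```text
time_s: 14.4
position: [0.5416, 0.0283, 0.1007]
tcp_rot: [[0.747, 0.665, -0.003], [0.665, -0.747, 0.001], [-0.001, -0.003, -1.0]]
force: [0.8, 0.1, 0.1]
opening: 0.793
```

```bash
python3 - <<'E'
from h import *
plan(.538,-.080,.009,11.05)
im=bot.capture("wrist"); cv2.imwrite("pics/w9.png",im[:,:,::-1])
E
```

```text
t 14.4 pos [0.5416 0.0283 0.1007] f-frame [ 0.5369 -0.0765] F [0.8 0.1 0.1] yaw 41.7
target w [0.5433 0.0251 0.009 ] shift [-0.0008  0.0038  0.0917] turn [-0.13  0.1  30.65]
```

View pics/w9.png

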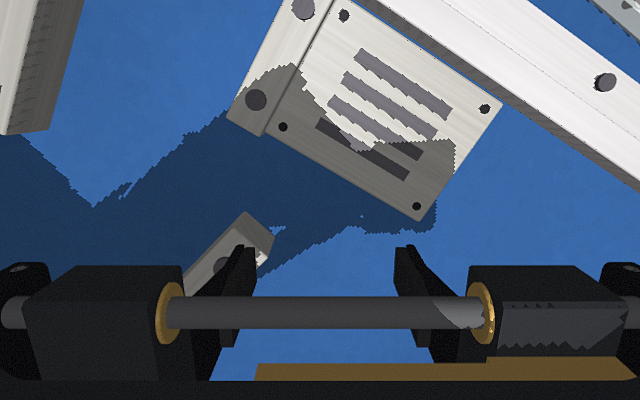

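The cover is flat on the stop and has a thin parallel gap to the fence. The look-alike bar's corner at (247,215) is close to the left finger, so I'll turn at height and look again.

Call:
{"name": "apply_moves", "arguments": {"motion": "0 0.002 0 0 0 10 0.07; 0 0.004 0 0 0 20 0.07; 0 0.004 0 0 0 30.6 0.07; 0 0.004 0 0 0 30.6 0.07; 0 0.004 0.01 0 0 30.6 0.07; 0 0.004 0.02 0 0 30.6 0.07; 0 0.004 0.03 0 0 30.6 0.07; 0 0.004 0.03 0 0 30.6 0.07"}}

```text
time_s: 15.45
position: [0.5456, 0.0244, 0.0693]
tcp_rot: [[0.98, 0.198, -0.003], [0.198, -0.98, 0.0], [-0.003, -0.001, -1.0]]
force: [0.3, -0.3, 0.2]
opening: 0.808
```

```bash
python3 - <<'E'
from h import *
plan(.538,-.080,.009,11.05)
im=bot.capture("wrist"); cv2.imwrite("pics/w10.png",im[:,:,::-1])
E
```

```text
t 15.45 pos [0.5456 0.0244 0.0693] f-frame [ 0.5401 -0.0811] F [ 0.3 -0.3  0.2] yaw 11.44
target w [0.5433 0.0251 0.009 ] shift [-0.002  -0.001   0.0603] turn [-0.06  0.15  0.39]
```

View pics/w10.png

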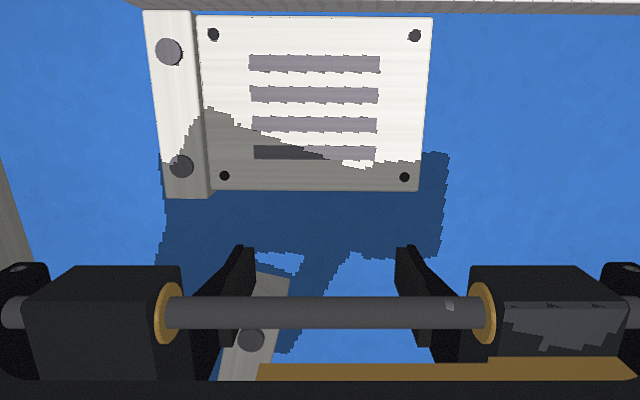

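```bash
python3 - <<'E'
from h import *
cal=bot.get_calibration("wrist")
for z,px in((.03,[(290,277),(256,270)]),(.0,[(290,277)]),(.04,[(290,277)]),(.025,[(211,192),(418,190),(432,17),(198,15)])):
    print(z,[tof(p).round(4).tolist() for p in ray(cal,px,z)])
# project tip corners at ground-level descent
for x,y in ((.5285,-.03),(.5285,-.045),(.5515,-.03)):
    print(proj(cal,[np.r_[tow(x,y),.01]]))
E
```

```text
0.03 [[0.5119, -0.0601], [0.5166, -0.0389]]
0.0 [[0.4953, -0.0569]]
0.04 [[0.5174, -0.0611]]
0.025 [[0.5657, -0.0135], [0.5678, -0.1372], [0.6608, -0.1366], [0.6609, -0.0151]]
[[247.34079989 239.76729417]]
[[269.75589849 239.92812099]]
[[245.30142672 207.04621263]]
```

Call:
{"name": "apply_moves", "arguments": {"motion": "0.003 0 0 0 0 0.4 0.07; 0.006 -0.001 0.01 0 0 0.4 0.07; 0.006 -0.001 0.02 0 0 0.4 0.07; 0.006 -0.001 0.03 0 0 0.4 0.07; 0.006 -0.001 0.04 0 0 0.4 0.07; 0.006 -0.001 0.05 0 0 0.4 0.07; 0.006 -0.001 0.057 0 0 0.4 0.07; 0.006 -0.001 0.06 0 0 0.4 0.07"}}

```text
time_s: 16.5
position: [0.552, 0.0265, 0.0099]
tcp_rot: [[0.982, 0.191, -0.001], [0.191, -0.982, 0.0], [-0.001, -0.0, -1.0]]
force: [0.2, 0.2, -1.1]
opening: 0.803
```

Call:
{"name": "apply_moves", "arguments": {"motion": "0.002 0 0 0 0 0 0.07; 0.004 0 0 0 0 0 0.07; 0.006 0 0 0 0 0 0.07; 0.008 0 0 0 0 0 0.07; 0.01 0 0 0 0 0 0.07; 0.011 0 0 0 0 0 0.07; 0.012 0 0 0 0 0 0.07; 0.013 0 0 0 0 0 0.07"}}

```text
time_s: 17.5
position: [0.5619, 0.0287, 0.0104]
tcp_rot: [[0.981, 0.191, -0.006], [0.191, -0.981, -0.0], [-0.006, -0.001, -1.0]]
force: [-4.9, -1.0, 2.9]
opening: 0.8
```

```bash
python3 - <<'E'
from h import *
plan(.5605,-.080,.009,11.05)
im=bot.capture("wrist"); cv2.imwrite("pics/w11.png",im[:,:,::-1])
E
```

```text
t 17.5 pos [0.5619 0.0287 0.0104] f-frame [ 0.557 -0.08 ] F [-4.9 -1.   2.9] yaw 11.04
target w [0.5654 0.0294 0.009 ] shift [ 0.0036 -0.      0.0013] turn [-0.07  0.36 -0.01]
```

View pics/w11.png

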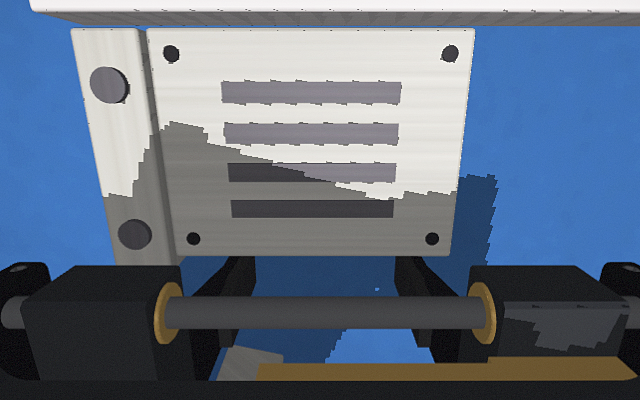

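Call:
{"name": "apply_moves", "arguments": {"motion": "0.0005 0 0 0 0 0 0.07; 0.001 0 0 0 0 0 0.07; 0.0015 0 0 0 0 0 0.07; 0.002 0 0 0 0 0 0.07; 0.0025 0 0 0 0 0 0.07; 0.003 0 0 0 0 0 0.07; 0.0035 0 0 0 0 0 0.07; 0.004 0 0 0 0 0 0.07"}}

```text
time_s: 18.55
position: [0.5658, 0.0294, 0.0104]
tcp_rot: [[0.982, 0.191, -0.007], [0.191, -0.982, -0.0], [-0.007, -0.001, -1.0]]
force: [-8.4, -4.2, 5.4]
opening: 0.803
```

Call:
{"name": "apply_moves", "arguments": {"motion": "0.0005 0 0 0 0 0 0.07; 0.001 0 0 0 0 0 0.07; 0.0015 0 0 0 0 0 0.07; 0.002 0 0 0 0 0 0.07; 0.002 0 0 0 0 0 0.07; 0.002 0 0 0 0 0 0.07; 0.002 0 0 0 0 0 0.07; 0.002 0 0 0 0 0 0.07"}}

```text
time_s: 19.55
position: [0.5658, 0.0295, 0.0104]
tcp_rot: [[0.981, 0.191, -0.011], [0.191, -0.981, -0.0], [-0.011, -0.002, -1.0]]
force: [-10.8, -4.9, 7.7]
opening: 0.806
```

```bash
python3 - <<'E'
from h import *
plan(.5605,-.080,.009,11.05)
im=bot.capture("wrist"); cv2.imwrite("pics/w12.png",im[:,:,::-1])
E
```

```text
t 19.55 pos [0.5658 0.0295 0.0104] f-frame [ 0.5609 -0.08  ] F [-10.8  -4.9   7.7] yaw 11.04
target w [0.5654 0.0294 0.009 ] shift [-0.0004  0.      0.0014] turn [-0.09  0.61 -0.01]
```

View pics/w12.png

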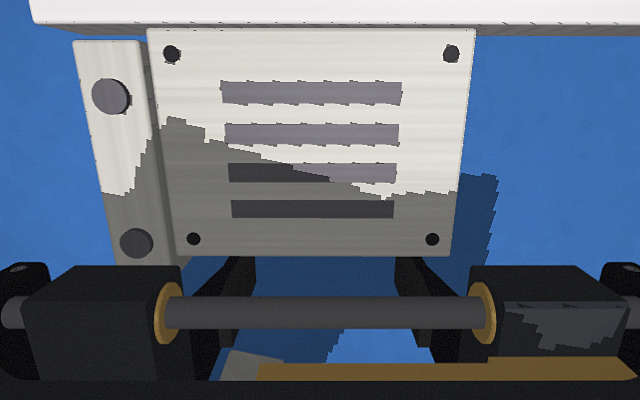

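The cover has stalled on the fence: 11 N with no travel. I'll draw back 9 mm, lift and look from above.

Call:
{"name": "apply_moves", "arguments": {"motion": "-0.003 0 0 0 0 0 0.07; -0.008 0 0 0 0 0 0.07; -0.014 0 0 0 0 0 0.07; -0.014 0 -0.01 0 0 0 0.07; -0.014 0 -0.03 0 0 0 0.07; -0.014 0 -0.06 0 0 0 0.07; -0.014 0 -0.09 0 0 0 0.07; -0.014 0 -0.11 0 0 0 0.07"}}

```text
time_s: 20.6
position: [0.5587, 0.0274, 0.123]
tcp_rot: [[0.982, 0.191, 0.004], [0.191, -0.982, -0.0], [0.004, 0.001, -1.0]]
force: [-0.1, 0.3, 0.7]
opening: 0.803
```

Call:
{"name": "apply_moves", "arguments": {"motion": "0 0.02 -0.04 0 0 0 0.07; -0.01 0.05 -0.08 0 0 0 0.07; -0.03 0.08 -0.1 0 0 0 0.07; -0.03 0.08 -0.1 0 0 0 0.07; -0.03 0.08 -0.1 0 0 0 0.07; -0.03 0.08 -0.1 0 0 0 0.07; -0.03 0.08 -0.1 0 0 0 0.07; -0.03 0.08 -0.1 0 0 0 0.07"}}

```text
time_s: 21.6
position: [0.543, -0.0563, 0.22]
tcp_rot: [[0.981, 0.192, -0.001], [0.192, -0.981, 0.0], [-0.001, -0.001, -1.0]]
force: [-0.2, 0.4, -0.3]
opening: 0.802
```

```bash
python3 - <<'E'
from h import *
plan(.5605,-.080,.009,11.05)
im=bot.capture("wrist"); cv2.imwrite("pics/w13.png",im[:,:,::-1])
im=bot.capture("scene"); cv2.imwrite("pics/s13.png",cv2.resize(im[165:265,200:420,::-1],None,fx=3.6,fy=3.6,interpolation=cv2.INTER_CUBIC))
E
```

```text
t 21.6 pos [ 0.543  -0.0563  0.22  ] f-frame [ 0.522  -0.1598] F [-0.2  0.4 -0.3] yaw 11.06
target w [0.5654 0.0294 0.009 ] shift [ 0.0387 -0.0797  0.211 ] turn [-0.03  0.05  0.01]
```

View pics/w13.png

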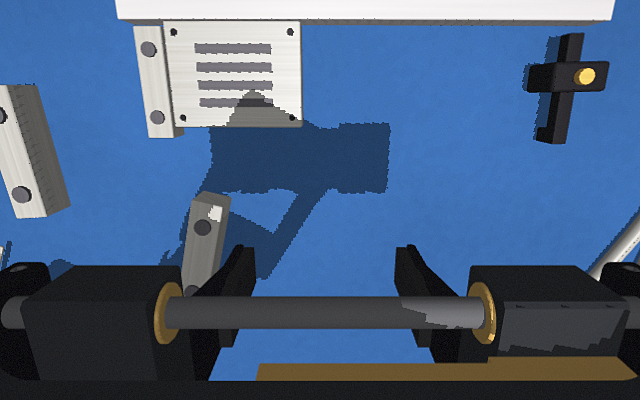

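View pics/s13.png

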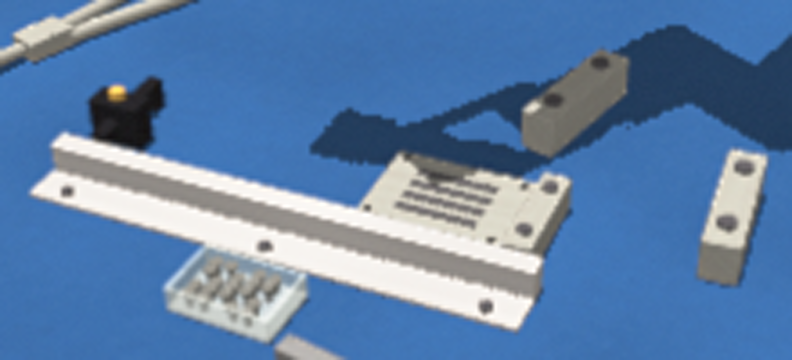

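```bash
python3 - <<'E'
import cv2
im=cv2.imread("pics/w13.png")[5:145,125:315]
cv2.imwrite("pics/w13c.png",cv2.resize(im,None,fx=4.2,fy=4.2,interpolation=cv2.INTER_NEAREST))
E
```

```text
(no output)
```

View pics/w13c.png

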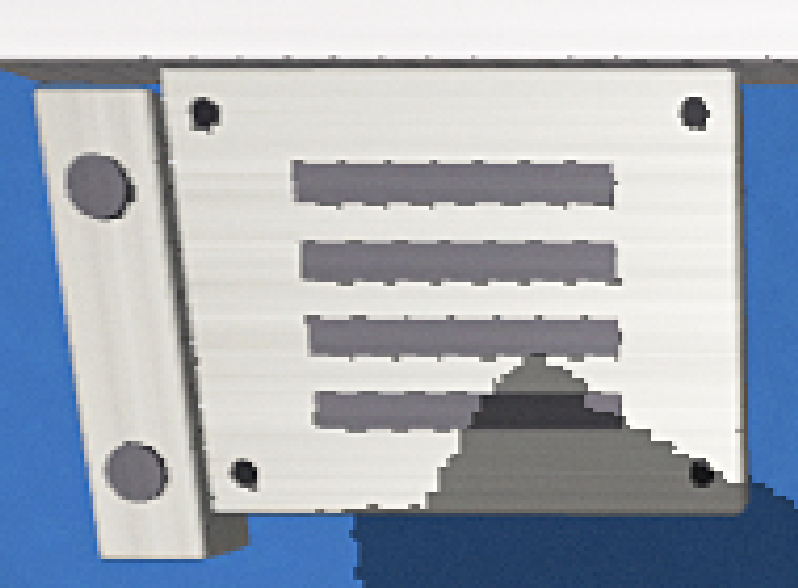

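```bash
python3 - <<'E'
from h import *
cal=bot.get_calibration("wrist")
W=lambda p:np.array(p,float)/4.2+[125,5]-.4
f=lambda z,px:[(tof(p)*1000).round(1).tolist() for p in ray(cal,W(px),z)]
print("stop edge",f(.03,[(153,92),(206,556)]))
print("cover L",f(.025,[(163,80),(212,505)]))
print("cover R",f(.025,[(737,80),(746,505)]))
print("cover far",f(.025,[(170,69),(730,69)]))
print("fence top edge",f(.03,[(10,59),(790,59)]))
im=cv2.imread("pics/w13.png").astype(int)
for r in (35,60,90,115): print(r,im[r,150:182,1].tolist())
E
```

```text
stop edge [[660.8, -14.1], [563.1, -13.2]]
cover L [[663.9, -14.5], [574.3, -14.0]]
cover R [[663.8, -138.1], [574.2, -138.4]]
cover far [[666.0, -16.3], [666.0, -136.6]]
fence top edge [[667.1, 15.3], [667.0, -149.7]]
35 [215, 212, 212, 211, 207, 210, 218, 218, 219, 216, 200, 137, 83, 79, 130, 204, 223, 216, 219, 227, 166, 97, 92, 88, 71, 199, 239, 227, 223, 219, 221, 222]
60 [212, 217, 220, 218, 214, 214, 213, 209, 214, 218, 221, 221, 220, 202, 138, 82, 81, 130, 205, 223, 216, 217, 217, 216, 218, 217, 218, 219, 219, 218, 218, 219]
90 [210, 211, 213, 217, 214, 218, 221, 220, 218, 216, 214, 212, 212, 217, 220, 223, 214, 190, 122, 77, 95, 91, 194, 221, 217, 216, 217, 218, 219, 220, 219, 219]
115 [142, 102, 109, 110, 107, 114, 114, 111, 109, 111, 118, 118, 95, 34, 190, 225, 221, 219, 221, 216, 197, 119, 72, 90, 179, 220, 221, 218, 222, 230, 137, 30]
```

The last view shows the cover flat on both faces. The edge gaps I measured are 0.4–0.8 mm at the stop and 1.0 mm at the fence. The plate's rounded rim makes it read about 0.7 mm short on each side, so these gaps mean contact. The gauge and the other bars haven't moved.

```bash
python3 -c "
from rig import bot
print(bot.hand_in())"
```

```text
the job is handed in; nothing more can be done
None
```

The cover is in the corner of the jig, with its long edge against the fence and its end against the stop bar. I handed the job in at about 22 s of the 64 s allowed. No verdict is reported back.

- **Stop:** I chose the 100 × 25 mm bar at the fence's left end. The two larger bars standing free are look-alikes.
- **Pushing:** I used the open fingers as two contact points. I first squared the cover a few millimetres short of the fence, then slid it left until it stalled on the stop at 8 N. Last, I pressed it onto the fence until it stalled there at about 13 N, the highest force I read. I then backed off and lifted clear to 0.22 m.
- **Last checks:** The final wrist picture shows the cover parallel to the fence within about 0.1°. The measured gaps were 0.4–0.8 mm at the stop and about 1 mm at the fence. I take these as contact, because the cover's rounded rim makes it measure about 0.7 mm short on each side.
- **Not re-tested:** I did not press the cover onto the stop again after the fence push. That contact rests on the picture and the earlier stall.
- **Other things:** The gauge, fence, rivet box and spare bars looked unmoved. I did not specifically re-check the bottle, rivet tool or screwdriver, but the arm did not work near them.

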